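# Light the little tin with the docked torch

### The job

The child's torch stands lens-down in its charging dock, locked in by a sliding bolt: pull the orange knob right out until it clicks over and stays out, then draw the torch up out of the dock. Hold it up in the air at a slant, about halfway between upright and level, with its lens pointing straight at the tiny aluminium tin on the turntable from about 15 cm away, as if to light it. Finish still holding the torch there, touching nothing else with it, and leave the tin and the other loose things where they are.

Things in the scene. Friction and masses are not known exactly. Their poses are not given: they have to be found in the camera images.
- dock: White plastic charging dock, fixed to the shelf. Origin: centre of the round well's axis at the shelf surface; z up. The well is 48 mm across at its mouth, 52 mm at its floor, its floor 12 mm and its rim 55 mm above the shelf, outer diameter about 70 mm. On the -x side of the dock (the bolt side) a guide block 40 mm wide reaches from x = -44 to -66 mm and up to 83 mm. A base plate 12 mm thick reaches from x = -75 to +51 mm and y = -45 to +45 mm.
- bolt (a joint): Slide of the steel bolt, in m: 0 = home (tongue over the torch's shoulder, torch locked), grows as the knob is pulled out along the dock's -x, stop at 0.024. It is sprung over centre at 0.012, so it snaps to either end and stays there; about 3 N moves it. The tongue (14 mm wide) must be out past about 0.012 for the torch to come free.
- knob_grip (a point): Centre of the orange knob on the bolt's outer end, moving with the bolt: a disc-shaped cylinder 28 mm in diameter and 20 mm long, its axis along the dock's x axis, its centre 70 mm above the shelf and 92 mm from the well's axis (bolt home). It is free all round and can be pinched from above across the dock's y, and pulled along the dock's -x. The point's axes are the dock's.
- torch: Child's torch, 150 mm long, 0.1 to 0.22 kg, standing in the well with lens down. Origin: centre of the lens face; the body's z axis runs along the torch from the lens to the tail (up at the start), so the lens looks along -z. Yellow head 44 mm in diameter from z = 0 to 50 mm with a flat shoulder on top; blue round handle 26 mm in diameter from z = 50 to 150 mm. It is round, so its x and y axes mean nothing. In the dock its lens is 12 mm above the shelf.
- turntable: Round white plastic turntable, fixed (does not turn), 260 mm in diameter, top 25 mm above the shelf. Origin: centre of its underside. The tin, teether, rattle and snack cup stand on it about 80 mm from its centre, in any order.
- tin: Tiny round aluminium tin with grey metal lid, 47 mm in diameter and 30 mm high, standing on the turntable, loose. Origin: centre of its underside.
- tin_center (a point): Middle of the tin, 15 mm above its underside: the point to aim the lens at.
- teether: Lavender silicone teether ring, 70 mm across, 18 mm high, loose on the turntable. Origin: centre of its underside.
- rattle: Wooden bead rattle lying flat: ring of coloured beads with a short handle, about 95 mm long, 60 mm wide, 18 mm high, loose on the turntable. Origin: under its middle.
- snack_cup: Mint plastic snack cup with dark teal twist cap, 68 mm in diameter and 68 mm high, loose on the turntable. Origin: centre of its underside.
- hairbrush: Small lavender hairbrush 165 mm long and 27 mm high lying on the shelf to the left, loose. Origin: on the shelf under its middle.
Not all that is in view belongs to the job. Leave any blue or purple look-alike of the dock alone.

How it is judged:
By the outcome, as a careful person would: the job done as asked, in the order asked, and still so for the second after the job is handed in, while the arm keeps its last pose, push and grip.
It also fails if it takes over 40 s, if anything falls off the work surface, if the arm or the gripper's body presses on something with over 40 N, if the wrist force passes 120 N, or if a joint passes its speed limit or range.

### The arm

A 6-joint arm with a two-finger parallel gripper is mounted at the origin on the work surface. World frame = base frame: x ahead of the robot, y to its left, z up, the work surface at z = 0. Lengths are in m, angles in rad, forces in N, time in s.
With the tool pointing down it reaches from about 0.425 to 0.95 m from the base axis. Payload 3.5 kg.
Tool frame: the origin (TCP) lies midway between the tips of the shut fingers; the grasp point (between the pads) lies 19 mm behind it; z points along the fingers, y is the direction in which the jaws open and shut (so a half turn about z gives the same grasp; the last joint's range is limited). The gripper opens to 85 mm and grips with 20 to 120 N. Pads are 22 mm wide; open, the fingers measure 114 mm over their backs; the gripper's body (76 mm by 85 mm) begins 54 mm behind the grasp point. The pads swing forward as they close: fully open they stand 13 mm farther back than shut.
Start: joints at [1.133, 0.286, 1.577, -0, 1.279, -0.15], TCP at [0.192, 0.647, 0.195] pointing down, gripper open.
Joint ranges: [-2.77, 2.77], [-0.9, 2.22], [0.21, 2.48], [-1.53, 4.67], [0.24, 2.81], [-2.84, 2.84]. Speed limits (rad/s): [2.79, 2.79, 3.14, 3.14, 3.14, 3.14].

### API

Orientations are given as a unit quaternion [x, y, z, w].
In Python, from plant import ctrl gives the robot as it stands.
- The arm moves only by the tool apply_moves, never from a script. Its argument "moves" is a list that holds one entry, the list of rows, each a list of 7 numbers: the shift along the tool's x, y, z in m, then the turn, a rotation vector about the tool's x, y, z in degrees, then the gripper's target within -1 to 1 (shut at 1, half-way at 0, fully open at -1). In form: [[[tx, ty, tz, ax, ay, az, hand], ...]]. A call has 1 to 12 rows; each row shifts and turns the pose as measured when the row begins, along the tool's axes as they then stand; what a row does not reach is not made up. A row lasts 1/10 s, in which the tool goes at most 50 mm and 8.59 degrees, less where a joint would pass 70% of its speed; a pose out of reach is approached as far as the arm can. A call with a gripper value outside its range is refused whole. The fingers move at their own pace and stop on an object; "force" is the grip in N (left out, the last holds). Time passes only in rows, so rows that do not move let the fingers close. It gives the time, the measured TCP pose, the force and the opening at its end, in the units of the state.
- ctrl.get_state(): the state, without advancing time (a new reading comes with each control period).
- ctrl.read_camera(name): name is "scene" or "top" or "wrist"; returns the picture (420x560x3 uint8, red, green, blue); there is no depth.
- ctrl.get_calibration(name): a dict with "camera_matrix" (3x3 intrinsics, pixels), "k1" (the pictures are not rectified: a ray, as slopes to the right and down, at radius r is drawn at 1 + k1 r^2 times it, then the intrinsics apply), "cam_to_world" (4x4, takes a point from camera to world coordinates). Camera axes: x right, y up, looking along -z (the intrinsics and any distortion apply to the point x, -y, -z); pixel columns grow to the right and rows downward; lengths in m; the calibration is good to about 2 mm. A picture is of the moment at which its call begins: read the wrist's pose just before it. get_calibration takes no time and is no camera call; for the wrist camera it gives the pose at the moment of the call.
- ctrl.sign_off(): hands the job in, once; it reports no verdict.
The state is a dict: "time": time; "qpos": joint angles; "dq": joint speeds; "joint_efforts": joint torques, N m; "eef_pos": TCP position; "tcp_rot": TCP orientation; "contact_force": force on the tool from outside, world axes, zero at the start; "wrist_torque": the same for the moment, N m; "opening": opening from 0.0 (shut) to 1.0 (fully open).
Only numpy, scipy, OpenCV 4.12 (cv2) and the standard library are available. Lean on these libraries where they do the work, as an engineer would, in place of code of your own. Each camera call takes 0.05 s, during which the arm holds its last target. There are 200 camera calls.

## Working session

There is one attempt and no reset: what is moved stays moved. The work goes in short steps, Python scripts to look and compute and a tool call to move; the robot and the scene stay as the last step left them, time stands still between calls to the robot, and variables do not carry over. Pictures are saved under pics/ and viewed, about 8 in all and at most 12, crops included, and the job is handed in when it is done.

Besides the shell and the picture viewer there is one more tool, called after "Request:" as name(argument=value, ...) on one line, values as JSON. apply_moves: Moves the arm, as the interface text tells. Its arguments: {"type":"object","properties":{"moves":{"type":"array","items":{"type":"array","items":{"type":"array","items":{"type":"number"}}}},"force":{"type":"number"}},"required":["moves"]}

```bash
mkdir -p pics; ls; python3 - <<'E'
from plant import ctrl
import cv2,numpy as np
a=ctrl.read_camera("scene");b=ctrl.read_camera("top")
for n,i in(("scene",a),("top",b)):cv2.imwrite(f"pics/{n}0.png",cv2.cvtColor(i,cv2.COLOR_RGB2BGR))
np.set_printoptions(precision=4,suppress=True)
for n in("scene","top"):
  c=ctrl.get_calibration(n);print(c)
print(ctrl.get_state())
E
```

```text
pics
{'camera_matrix': array([[487.3647,   0.    , 279.9244],
       [  0.    , 487.3647, 208.8337],
       [  0.    ,   0.    ,   1.    ]]), 'k1': 0.004613624946267461, 'cam_to_world': array([[-0.1175, -0.5782,  0.8074,  1.5025],
       [ 0.993 , -0.0622,  0.1   ,  0.1813],
       [-0.0076,  0.8135,  0.5815,  0.7651],
       [ 0.    ,  0.    ,  0.    ,  1.    ]])}
{'camera_matrix': array([[469.2139,   0.    , 285.8428],
       [  0.    , 469.2139, 207.3584],
       [  0.    ,   0.    ,   1.    ]]), 'k1': -0.14928724327328488, 'cam_to_world': array([[ 0.0202,  0.9953, -0.0948,  0.3938],
       [-0.9993,  0.023 ,  0.0283,  0.0767],
       [ 0.0303,  0.0942,  0.9951,  1.3528],
       [ 0.    ,  0.    ,  0.    ,  1.    ]])}
{'time': 0.1, 'qpos': array([ 1.133 ,  0.2871,  1.578 ,  0.    ,  1.2786, -0.15  ]), 'dq': array([ 0.0002, -0.    , -0.0059,  0.0014,  0.0015, -0.001 ]), 'joint_efforts': array([  0.0009, -40.7295, -29.37  ,  -0.0001,   0.0034,  -0.    ]), 'eef_pos': array([0.1913, 0.6467, 0.1937]), 'tcp_rot': array([ 0.1434,  0.9897, -0.001 , -0.0003]), 'contact_force': array([-0.2616, -0.2884,  0.1819]), 'wrist_torque': array([ 0.0361, -0.0285, -0.0089]), 'opening': 1.002402485535914}
```

View pics/scene0.png

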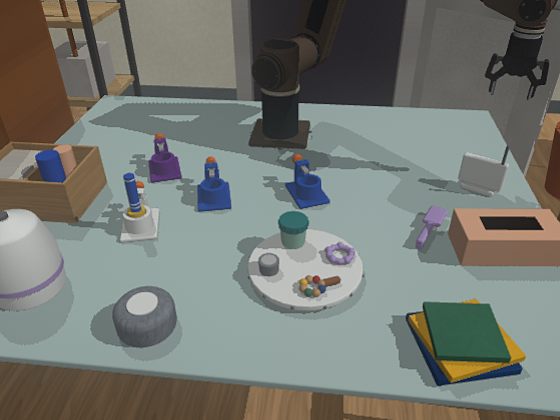

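View pics/top0.png

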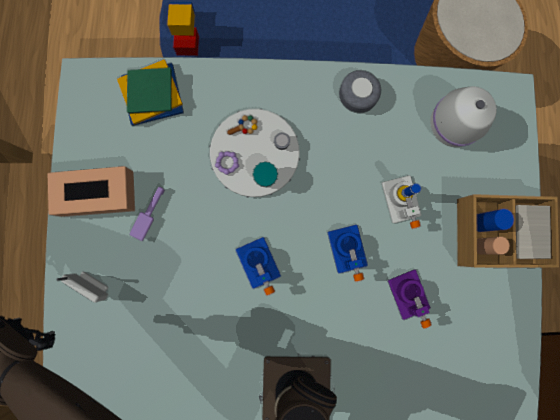

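The scene view shows the white dock at about (138,218) and the tin at (268,264). In the top view the dock is at (404,200), the orange knob at (415,224) and the tin at (282,141). I'll measure these by colour.

```bash
cat > h.py <<'E'
import cv2,numpy as np
from plant import ctrl
np.set_printoptions(precision=4,suppress=True)
def ray(cal,u,v):
    K=cal["camera_matrix"];d=np.array([[(u-K[0,2])/K[0,0],(v-K[1,2])/K[1,1]]])[0]
    s=d.copy()
    for _ in range(20): s=d/(1+cal["k1"]*(s@s))
    T=cal["cam_to_world"];return T[:3,3],T[:3,:3]@np.array([s[0],-s[1],-1.])
def onz(cal,u,v,z):
    o,d=ray(cal,u,v);return o+d*(z-o[2])/d[2]
def tri(r1,r2):
    (a,d),(b,e)=r1,r2
    st=np.linalg.lstsq(np.c_[d,-e],b-a,rcond=None)[0]
    p,q=a+st[0]*d,b+st[1]*e
    return (p+q)/2,np.linalg.norm(p-q)
def blobs(img,lo,hi,box,amin=8):
    x0,y0,x1,y1=box
    m=cv2.inRange(cv2.cvtColor(img[y0:y1,x0:x1],cv2.COLOR_RGB2HSV),lo,hi)
    n,l,s,c=cv2.connectedComponentsWithStats(m)
    return [(s[i,4],(c[i]+[x0,y0]).round(1),(s[i,:4]+[x0,y0,0,0]).tolist()) for i in range(1,n) if s[i,4]>=amin]
E
python3 - <<'E'
from h import *
sc=cv2.cvtColor(cv2.imread("pics/scene0.png"),cv2.COLOR_BGR2RGB);tp=cv2.cvtColor(cv2.imread("pics/top0.png"),cv2.COLOR_BGR2RGB)
for n,i,b in(("s",sc,(110,160,170,245)),("t",tp,(375,165,430,235))):
  for k,lo,hi in(("orange",(3,150,90),(16,255,255)),("blue",(105,130,40),(125,255,255)),("yellow",(18,120,80),(35,255,255)),("white",(0,0,150),(180,45,255))):
    print(n,k,blobs(i,lo,hi,b))
print(blobs(tp,(0,0,60),(180,30,190),(265,125,300,160)),blobs(sc,(0,0,40),(180,40,165),(250,245,290,285)))
A=cv2.resize(cv2.cvtColor(sc[165:245,105:175],cv2.COLOR_RGB2BGR),(385,440),interpolation=2)
B=cv2.resize(cv2.cvtColor(tp[170:234,374:438],cv2.COLOR_RGB2BGR),(410,410),interpolation=2)
C=np.zeros((600,800,3),np.uint8);C[:440,:385]=A;C[:410,388:798]=B
C[440:600,:200]=cv2.resize(cv2.cvtColor(sc[248:280,250:290],cv2.COLOR_RGB2BGR),(200,160));C[420:600,388:568]=cv2.resize(cv2.cvtColor(tp[123:159,264:300],cv2.COLOR_RGB2BGR),(180,180))
cv2.imwrite("pics/c1.png",C)
E
```

```text
s orange [(np.int32(36), array([139.8, 184.4]), [136, 182, 8, 6])]
s blue [(np.int32(54), array([128.5, 176.2]), [124, 173, 10, 7]), (np.int32(202), array([132.1, 192. ]), [125, 180, 14, 24]), (np.int32(9), array([135. , 205.6]), [131, 204, 9, 3]), (np.int32(20), array([136.1, 209.6]), [131, 207, 10, 5])]
s yellow [(np.int32(103), array([136.9, 212.4]), [128, 206, 18, 11])]
s white [(np.int32(2698), array([142.7, 203.8]), [110, 160, 60, 85]), (np.int32(89), array([115.7, 240.7]), [110, 235, 25, 10])]
t orange [(np.int32(55), array([414.8, 223.8]), [410, 220, 10, 8])]
t blue [(np.int32(125), array([412.1, 189.5]), [404, 184, 17, 12])]
t yellow [(np.int32(88), array([401.4, 192.9]), [397, 185, 12, 16])]
t white [(np.int32(543), array([412.7, 172.4]), [385, 165, 45, 25]), (np.int32(1057), array([391.3, 216.8]), [375, 168, 55, 67]), (np.int32(591), array([398. , 198.7]), [382, 176, 38, 47])]
[(np.int32(1180), array([281.6, 142.3]), [265, 125, 35, 35])] [(np.int32(155), array([266.4, 247.1]), [250, 245, 40, 12]), (np.int32(577), array([265.2, 265.4]), [250, 253, 30, 25]), (np.int32(21), array([251.1, 281.6]), [250, 277, 5, 8])]
```

View pics/c1.png

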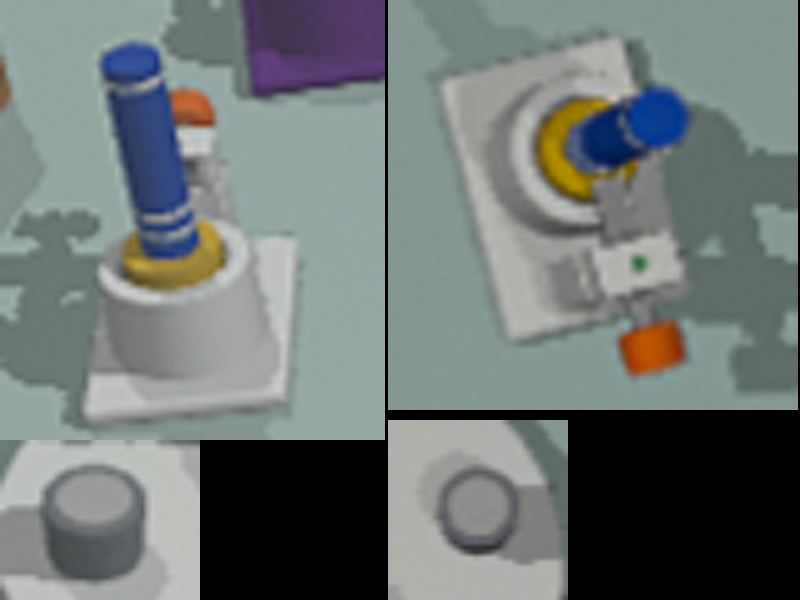

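The crop shows (in full-image pixels) the torch tail centre at top (416,187.8) and scene (128.5,176), and the tin lid centre at top (281.5,140.1) and scene (268.5,259). The base plate corners are clear.

```bash
python3 - <<'E'
from h import *
s=ctrl.get_calibration("scene");t=ctrl.get_calibration("top")
print("tail",tri(ray(t,416,187.8),ray(s,128.5,176)),onz(t,416,187.8,.162))
print("tin",tri(ray(t,281.5,140.1),ray(s,268.5,259)),onz(t,281.5,140.1,.055),onz(s,268.5,259,.055))
k=onz(t,414.8,223.8,.08);print("knob",k)
f=lambda x,y:onz(t,(x-388)/6.406+373.5,y/6.406+169.5,.012)
a,b,c=f(443,82),f(625,38),f(512,340);print(a,b,c,np.linalg.norm(a-b),np.linalg.norm(a-c))
ctr=(b+c)/2;xa=(a-c)/np.linalg.norm(a-c);print("yaw",np.degrees(np.arctan2(xa[1],xa[0])),"well",ctr+xa*.012)
p=onz(t,416,187.8,.162);print("yaw knob",np.degrees(np.arctan2(*(p-k)[1::-1])),np.linalg.norm((p-k)[:2]))
g=lambda x,y:onz(t,x,y,.025)
print("plate",(g(209.5,151)+g(299,151))/2)
for n,u,v,z in(("cup",265,173,.068),("teether",228,162,.018+.025),("rattle",243,126,.035)):print(n,onz(t,u,v,z))
E
```

```text
tail (array([ 0.5666, -0.2964,  0.1592]), np.float64(0.001786966313531638)) [ 0.5665 -0.2965  0.162 ]
tin (array([0.7078, 0.0563, 0.0558]), np.float64(0.0007220545274625914)) [0.708  0.0559 0.055 ] [0.707  0.0565 0.055 ]
knob [ 0.4776 -0.318   0.08  ]
[ 0.6017 -0.2415  0.012 ] [ 0.6246 -0.3271  0.012 ] [ 0.4843 -0.2734  0.012 ] 0.0886644434321236 0.12159835551361234
yaw 15.228887743151166 well [ 0.566  -0.2971  0.012 ]
yaw knob 13.639593271417235 0.0914948537527564
plate [0.6814 0.1332 0.025 ]
cup [0.6105 0.0999 0.068 ]
teether [0.6438 0.2059 0.043 ]
rattle [0.7517 0.1673 0.035 ]
```

```bash
cat >> h.py <<'E'
from scipy.spatial.transform import Rotation as R, Slerp
import math
def down(yaw): # tool down, jaw (tool y) at world yaw deg
    c,s=np.cos(np.radians(yaw)),np.sin(np.radians(yaw)); y=np.array([c,s,0]);z=np.array([0,0,-1.])
    return R.from_matrix(np.c_[np.cross(y,z),y,z])
def rows(p,r,tp,tr,hand,step=.048,deg=8.,n=None):
    tp=np.array(tp,float);rv=(r.inv()*tr).as_rotvec()
    n=n or max(1,math.ceil(np.linalg.norm(tp-p)/step),math.ceil(np.degrees(np.linalg.norm(rv))/deg))
    out=[]
    for i in range(n):
        q=r*R.from_rotvec(rv*i/n)
        t=q.inv().apply((tp-p)/n)
        out.append([*[round(float(x),4) for x in t],*[round(float(x),1) for x in np.degrees(rv/n)],hand])
    print(len(out),str(out).replace(" ","").replace("],","],\n"))
def cur():
    s=ctrl.get_state();print("t",s["time"],"q",s["qpos"],"p",s["eef_pos"],"F",s["contact_force"],"op",round(s["opening"],3))
    return s["eef_pos"],R.from_quat(s["tcp_rot"])
E
python3 - <<'E'
from h import *
p,r=cur()
w=[.52,.30,.22]
rows(p,r,w,down(0),-1)
rows(np.array(w),down(0),[.477,-.319,.13],down(-75.7),-1)
E
```

```text
t 0.1 q [ 1.133   0.2871  1.578   0.      1.2786 -0.15  ] p [0.1913 0.6467 0.1937] F [-0.2616 -0.2884  0.1819] op 1.002
10 [[-0.0414,-0.0239,-0.0026,-0.0,0.0,7.4,-1],
[-0.0441,-0.0184,-0.0026,-0.0,0.0,7.4,-1],
[-0.0461,-0.0126,-0.0026,-0.0,0.0,7.4,-1],
[-0.0473,-0.0066,-0.0026,-0.0,0.0,7.4,-1],
[-0.0478,-0.0005,-0.0026,-0.0,0.0,7.4,-1],
[-0.0474,0.0056,-0.0026,-0.0,0.0,7.4,-1],
[-0.0463,0.0116,-0.0026,-0.0,0.0,7.4,-1],
[-0.0445,0.0175,-0.0026,-0.0,0.0,7.4,-1],
[-0.0419,0.023,-0.0026,-0.0,0.0,7.4,-1],
[-0.0386,0.0282,-0.0026,-0.0,0.0,7.4,-1]]
14 [[-0.0442,-0.0031,0.0064,0.0,0.0,5.4,-1],
[-0.0443,0.0011,0.0064,0.0,0.0,5.4,-1],
[-0.044,0.0053,0.0064,0.0,0.0,5.4,-1],
[-0.0433,0.0094,0.0064,0.0,0.0,5.4,-1],
[-0.0422,0.0134,0.0064,0.0,0.0,5.4,-1],
[-0.0408,0.0174,0.0064,0.0,0.0,5.4,-1],
[-0.039,0.0211,0.0064,0.0,0.0,5.4,-1],
[-0.0368,0.0247,0.0064,0.0,0.0,5.4,-1],
[-0.0343,0.0281,0.0064,0.0,0.0,5.4,-1],
[-0.0315,0.0312,0.0064,0.0,0.0,5.4,-1],
[-0.0284,0.034,0.0064,0.0,0.0,5.4,-1],
[-0.0251,0.0365,0.0064,0.0,0.0,5.4,-1],
[-0.0215,0.0387,0.0064,0.0,0.0,5.4,-1],
[-0.0178,0.0406,0.0064,0.0,0.0,5.4,-1]]
```

Request:
apply_moves(moves=[[[-0.041,-0.024,-0.0026,0,0,7.4,-1],[-0.044,-0.018,-0.0026,0,0,7.4,-1],[-0.046,-0.013,-0.0026,0,0,7.4,-1],[-0.047,-0.007,-0.0026,0,0,7.4,-1],[-0.048,0,-0.0026,0,0,7.4,-1],[-0.047,0.006,-0.0026,0,0,7.4,-1],[-0.046,0.012,-0.0026,0,0,7.4,-1],[-0.044,0.018,-0.0026,0,0,7.4,-1],[-0.042,0.023,-0.0026,0,0,7.4,-1],[-0.039,0.028,-0.0026,0,0,7.4,-1]]])

```text
time: 1.1
eef_pos: [0.5158, 0.2833, 0.2135]
tcp_rot: [0.724, 0.69, -0.006, -0.0]
contact_force: [0.0, 0.3, -0.4]
opening: 0.998
```

```bash
python3 - <<'E'
from h import *
p,r=cur()
rows(p,r,[.477,-.319,.2],down(-75.7),-1)
E
```

```text
t 1.1 q [ 0.3321  0.0903  1.7684 -0.0044  1.2936  0.3822] p [0.5158 0.2833 0.2135] F [ 0.0166  0.2701 -0.3865] op 0.998
13 [[-0.0464,-0.0007,0.0014,-0.0,0.1,5.6,-1],
[-0.0463,0.0038,0.0014,-0.0,0.1,5.6,-1],
[-0.0457,0.0083,0.0013,-0.0,0.1,5.6,-1],
[-0.0446,0.0128,0.0013,-0.0,0.1,5.6,-1],
[-0.0432,0.0171,0.0012,-0.0,0.1,5.6,-1],
[-0.0413,0.0212,0.0012,-0.0,0.1,5.6,-1],
[-0.039,0.0251,0.0012,-0.0,0.1,5.6,-1],
[-0.0364,0.0288,0.0011,-0.0,0.1,5.6,-1],
[-0.0334,0.0322,0.0011,-0.0,0.1,5.6,-1],
[-0.0301,0.0354,0.0011,-0.0,0.1,5.6,-1],
[-0.0265,0.0381,0.0011,-0.0,0.1,5.6,-1],
[-0.0226,0.0405,0.0011,-0.0,0.1,5.6,-1],
[-0.0186,0.0425,0.001,-0.0,0.1,5.6,-1]]
```

Request:
apply_moves(moves=[[[-0.046,-0.001,0.001,0,0.1,5.6,-1],[-0.046,0.004,0.001,0,0.1,5.6,-1],[-0.046,0.008,0.001,0,0.1,5.6,-1],[-0.045,0.013,0.001,0,0.1,5.6,-1],[-0.043,0.017,0.001,0,0.1,5.6,-1],[-0.041,0.021,0.001,0,0.1,5.6,-1],[-0.039,0.025,0.001,0,0.1,5.6,-1],[-0.036,0.029,0.001,0,0.1,5.6,-1],[-0.033,0.032,0.001,0,0.1,5.6,-1],[-0.03,0.035,0.001,0,0.1,5.6,-1],[-0.0265,0.038,0.001,0,0.1,5.6,-1],[-0.0226,0.0405,0.001,0,0.1,5.6,-1]]])

```text
time: 2.3
eef_pos: [0.4624, -0.2912, 0.1958]
tcp_rot: [0.989, 0.148, 0.001, -0.005]
contact_force: [-0.4, -0.2, -0.7]
opening: 0.997
```

```bash
python3 - <<'E'
from h import *
p,r=cur()
rows(p,r,[.477,-.319,.15],down(-75.7),-1)
E
```

```text
t 2.3 q [-0.7518  0.0051  1.8897  0.008   1.2529  0.52  ] p [ 0.4624 -0.2912  0.1958] F [-0.4249 -0.204  -0.705 ] op 0.997
2 [[0.0028,0.0156,0.0228,-0.3,-0.1,1.3,-1],
[0.0032,0.0154,0.0228,-0.3,-0.1,1.3,-1]]
```

Request:
apply_moves(moves=[[[0.003,0.0156,0.0228,-0.3,-0.1,1.3,-1],[0.003,0.0155,0.0228,-0.3,-0.1,1.3,-1],[0,0,0,0,0,0,-1]]])

```text
time: 2.6
eef_pos: [0.4748, -0.3269, 0.1481]
tcp_rot: [0.993, 0.119, -0.0, 0.001]
contact_force: [0.1, 0.8, -0.6]
opening: 1.0
```

```bash
python3 - <<'E'
from h import *
p,r=cur();print((r.as_matrix()))
c=ctrl.get_calibration("wrist");i=ctrl.read_camera("wrist")
cv2.imwrite("pics/w1.png",cv2.cvtColor(i,cv2.COLOR_RGB2BGR))
for b in blobs(i,(3,150,60),(16,255,255),(0,0,560,420),60): print(b,onz(c,*b[1],.075),onz(c,b[2][0],b[1][1],.07),onz(c,b[2][0]+b[2][2],b[1][1],.07))
E
```

```text
t 2.6 q [-0.7778  0.1133  1.8666 -0.0024  1.1598  0.5558] p [ 0.4748 -0.3269  0.1481] F [ 0.1453  0.8154 -0.574 ] op 1.0
[[ 0.9718  0.2359 -0.0002]
 [ 0.2359 -0.9718 -0.0029]
 [-0.0009  0.0028 -1.    ]]
(np.int32(752), array([274.5, 197.3]), [259, 184, 32, 27]) [ 0.4771 -0.3183  0.075 ] [ 0.4725 -0.3059  0.07  ] [ 0.4788 -0.332   0.07  ]
(np.int32(726), array([ 74.2, 306.1]), [57, 290, 35, 31]) [ 0.3303 -0.1612  0.075 ] [ 0.322  -0.1423  0.07  ] [ 0.3299 -0.1748  0.07  ]
```

View pics/w1.png

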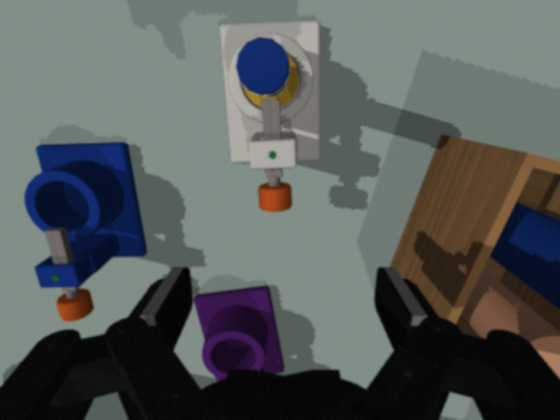

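The wrist view shows the white dock's knob at (274,197), which gives (0.477,-0.3185) and agrees with the earlier fix. Next I descend and pinch it.

Request:
apply_moves(moves=[[[0.003,-0.0075,0,0,0,0,-1],[0,0,0.04,0,0,0,-1],[0,0,0.035,0,0,0,-1],[0,0,0.022,0,0,0,-1],[0,0,0,0,0,0,-1]]])

```text
time: 3.15
eef_pos: [0.4809, -0.3152, 0.0585]
tcp_rot: [0.992, 0.123, 0.004, 0.006]
contact_force: [-0.1, 0.0, -0.7]
opening: 0.999
```

```bash
python3 - <<'E'
from h import *
p,r=cur();print(r.inv().apply(np.array([.477,-.3187,.05])-p))
E
```

```text
t 3.15 q [-0.7565  0.212   1.9352 -0.0004  0.98    0.5685] p [ 0.4809 -0.3152  0.0585] F [-0.058   0.0426 -0.6616] op 0.999
[-0.0047  0.0023  0.0084]
```

Request:
apply_moves(moves=[[[-0.005,0.002,0.008,0,0,0,-1],[0,0,0,0,0,0,0.4],[0,0,0,0,0,0,1],[0,0,0,0,0,0,1],[0,0,0,0,0,0,1],[0,0,0,0,0,0,1],[0,0,0,0,0,0,1],[0,0,0,0,0,0,1]]], force=40)

```text
time: 3.95
eef_pos: [0.4808, -0.3203, 0.059]
tcp_rot: [0.992, 0.124, 0.009, 0.011]
contact_force: [0.0, 0.2, 0.7]
opening: -0.0
```

```bash
python3 - <<'E'
from h import *
p,r=cur();print(r.as_matrix())
i=ctrl.read_camera("wrist");t=ctrl.read_camera("scene")
C=np.zeros((420,800,3),np.uint8);C[:,:400]=cv2.resize(i,(400,300))[:300].shape and np.vstack([cv2.resize(i,(400,300)),np.zeros((120,400,3),np.uint8)])
C[:,400:]=cv2.resize(t[150:234,100:180],(400,420),interpolation=2)
cv2.imwrite("pics/w2.png",cv2.cvtColor(C,cv2.COLOR_RGB2BGR))
E
```

```text
t 3.95 q [-0.7634  0.2089  1.9378  0.0002  0.9669  0.5584] p [ 0.4808 -0.3203  0.059 ] F [0.0007 0.2153 0.6963] op -0.0
[[ 0.969   0.2461  0.0204]
 [ 0.2464 -0.969  -0.0192]
 [ 0.015   0.0237 -0.9996]]
```

View pics/w2.png

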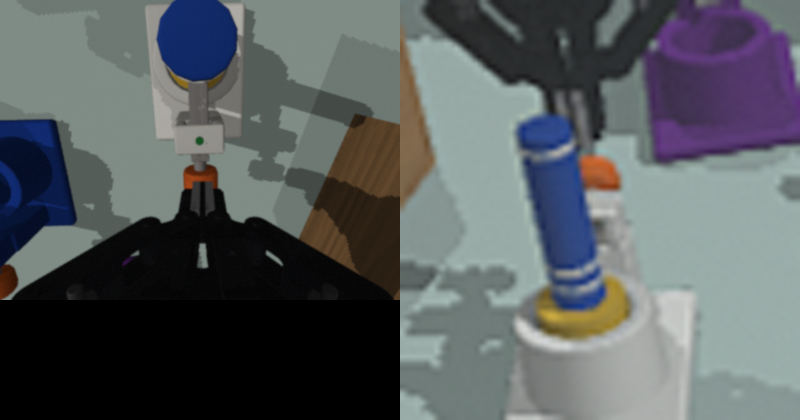

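The fingers are shut just behind (-x of) the knob, so the pinch missed. I'll check the tip projection against the wrist image.

```bash
cat >> h.py <<'E'
def proj(c,P):
    T=c["cam_to_world"];q=T[:3,:3].T@(np.array(P)-T[:3,3]);s=np.array([q[0],-q[1]])/-q[2];s=s*(1+c["k1"]*(s@s))
    K=c["camera_matrix"];return np.array([K[0,0]*s[0]+K[0,2],K[1,1]*s[1]+K[1,2]]).round(1)
E
python3 - <<'E'
from h import *
p,r=cur();c=ctrl.get_calibration("wrist")
print("cam in tool",r.inv().apply(c["cam_to_world"][:3,3]-p),"tcp px",proj(c,p),"grasp",proj(c,p-.019*r.as_matrix()[:,2]))
i=ctrl.read_camera("wrist")
for b in blobs(i,(3,150,60),(16,255,255),(200,200,380,420),30): print(b,onz(c,*b[1],.08))
kn=[.477,-.3187,.07];ax=np.array([.969,.246,0])
for d in(-.01,0,.01):print(proj(c,kn+ax*d+[0,0,.014]))
t=ctrl.get_calibration("scene");print("scene tcp",proj(t,p),"knob top",proj(t,[.477,-.3187,.084]))
cv2.imwrite("pics/w3.png",cv2.cvtColor(cv2.resize(i[180:330,180:380],(800,600),interpolation=2),cv2.COLOR_RGB2BGR))
E
```

```text
t 4.05 q [-0.7634  0.2091  1.9379  0.0002  0.9669  0.5584] p [ 0.4807 -0.3203  0.0589] F [-0.233   0.5017  0.0634] op -0.001
cam in tool [ 0.0805 -0.0008 -0.1786] tcp px [284.7 238.8] grasp [284.8 253. ]
(np.int32(997), array([279.6, 247.1]), [258, 231, 46, 34]) [ 0.484 -0.316  0.08 ]
[281.4 279.4]
[281.4 262.9]
[281.4 245.9]
scene tcp [138.6 190.8] knob top [138. 182.]
```

View pics/w3.png

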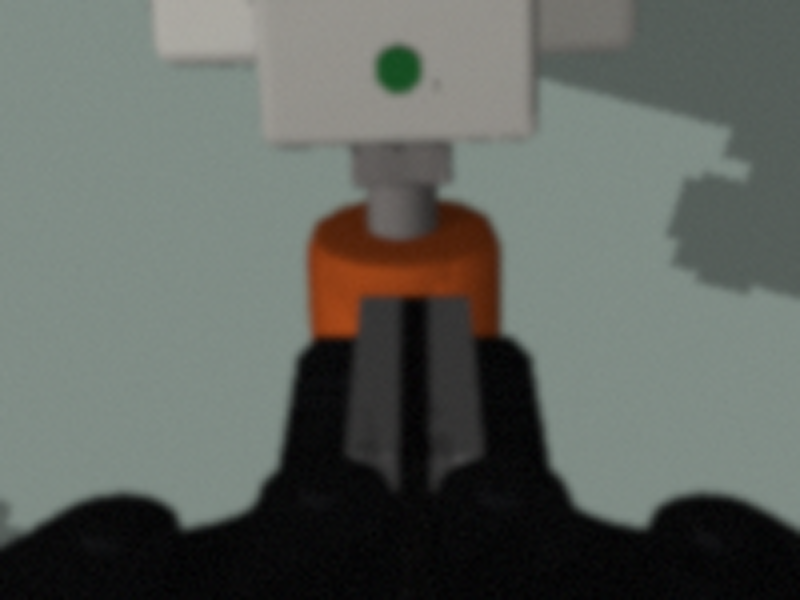

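```bash
python3 - <<'E'
from h import *
c=ctrl.get_calibration("scene");p=np.array([.1913,.6467,.1937]);y=np.array([.284,.959,0])
for dz in(0,.013,.035):print(dz,proj(c,p+y*.0425+[0,0,dz]),proj(c,p-y*.0425+[0,0,dz]))
s=ctrl.get_state();print(s["joint_efforts"],s["qpos"])
im=cv2.imread("pics/scene0.png")[60:110,470:560]
a=ctrl.read_camera("scene");P=proj(c,s["eef_pos"]);print(P)
b=cv2.cvtColor(a,cv2.COLOR_RGB2BGR)[140:215,95:185]
C=np.vstack([cv2.resize(im,(540,300),interpolation=2),cv2.resize(b,(540,450),interpolation=2)])[:750]
cv2.imwrite("pics/s3.png",cv2.resize(C,(432,600)))
E
```

```text
0 [521.8 115.3] [488.8 110.4]
0.013 [523.2 110.9] [489.9 106.1]
0.035 [525.5 103.3] [491.9  98.6]
[ -0.0039 -33.7657 -25.4467   0.0002  -0.0633   0.    ] [-0.7634  0.2091  1.938   0.0002  0.9669  0.5584]
[138.6 190.8]
```

View pics/s3.png

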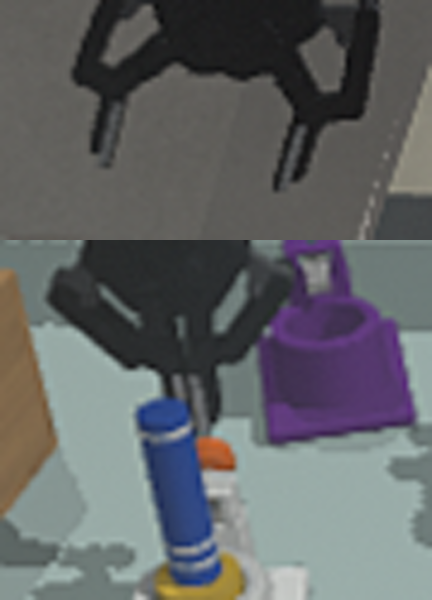

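```bash
python3 - <<'E'
from h import *
p,r=cur();c=ctrl.get_calibration("wrist");print(c["camera_matrix"],c["k1"])
T=np.eye(4);T[:3,:3]=r.as_matrix();T[:3,3]=p;X=np.linalg.inv(T)@c["cam_to_world"];print(X)
r1=R.from_matrix([[.9718,.2359,-.0002],[.2359,-.9718,-.0029],[-.0009,.0028,-1]]).as_matrix()
T1=np.eye(4);T1[:3,:3]=r1;T1[:3,3]=[.4748,-.3269,.1481];c1=dict(c);c1["cam_to_world"]=T1@X
i=ctrl.read_camera("wrist");w=cv2.cvtColor(cv2.imread("pics/w1.png"),cv2.COLOR_BGR2RGB)
g1=blobs(w,(40,120,30),(80,255,255),(200,100,340,220),4);g2=blobs(i,(40,120,30),(80,255,255),(200,150,360,250),4);print(g1,g2)
print("dot",tri(ray(c1,*g1[0][1]),ray(c,*g2[0][1])))
# tail disc in both
for n,im in(("w1",w),("now",i)):
  print(n,max(blobs(im,(105,130,40),(125,255,255),(190,0,360,130),100),key=lambda b:b[0]))
# fingertip assumed on plane: ray of tip front edge in tool frame
o,d=ray(c,283.5,254);o=r.inv().apply(o-p);d=r.inv().apply(d)
for x in(.0,.011):print("tip tool",o+d*(x-o[0])/d[0])
E
```

```text
t 4.15 q [-0.7634  0.2092  1.938   0.0002  0.9668  0.5584] p [ 0.4806 -0.3202  0.0587] F [ 0.1531 -0.7905 -0.5891] op 0.005
[[319.4767   0.     283.1183]
 [  0.     319.4767 206.215 ]
 [  0.       0.       1.    ]] -0.007408861478913338
[[-0.0002  0.9487  0.3162  0.0805]
 [ 1.     -0.0001  0.001  -0.0008]
 [ 0.001   0.3162 -0.9487 -0.1786]
 [ 0.      0.      0.      1.    ]]
[(np.int32(21), array([272.2, 154.6]), [270, 152, 5, 6])] [(np.int32(71), array([279.4, 196.9]), [275, 193, 10, 9])]
dot (array([ 0.5124, -0.3085,  0.0839]), np.float64(0.0002689513578064249))
w1 (np.int32(2227), array([262.5,  65.6]), [237, 38, 51, 56])
now (np.int32(10257), array([276.5,  53.2]), [221, 0, 111, 113])
tip tool [ 0.     -0.0007 -0.0203]
tip tool [ 0.011  -0.0007 -0.0419]
```

The triangulated green dot comes out at z = 0.084 (expected 0.083), so the wrist pose is right. The shut fingertips sit about 22–25 mm behind the nominal TCP in both views, above the knob. I'll open, go lower and pinch again.

Request:
apply_moves(moves=[[[0,0,0,0,0,0,-1],[0,0,0,0,0,0,-1],[0,0,0,0,0,0,-1],[0,0,0,0,0,0,-1],[0,0,0,0,0,0,-1],[0,0,0,0,0,0,-1],[-0.003,0,0,-1.4,0.9,0,-1],[0,0,0.01,0,0,0,-1],[0,0,0.01,0,0,0,-1],[0,0,0.008,0,0,0,-1],[0,0,0,0,0,0,-1]]])

```text
time: 5.3
eef_pos: [0.4789, -0.322, 0.0277]
tcp_rot: [0.992, 0.124, 0.018, 0.021]
contact_force: [0.0, 0.2, -0.2]
opening: 0.997
```

```bash
python3 - <<'E'
from h import *
p,r=cur();print(r.as_matrix(),r.inv().apply(np.array([.477,-.3187,.03])-p))
print(ctrl.get_state()["joint_efforts"])
E
```

```text
t 5.3 q [-0.7681  0.2389  1.9704  0.0012  0.8767  0.5532] p [ 0.4789 -0.322   0.0277] F [ 0.0006  0.1742 -0.1812] op 0.997
[[ 0.9686  0.2453  0.0405]
 [ 0.2468 -0.9683 -0.0379]
 [ 0.03    0.0467 -0.9985]] [-0.0009 -0.0035 -0.0025]
[ -0.0805 -34.1398 -24.7511  -0.0001  -0.1978  -0.0001]
```

Request:
apply_moves(moves=[[[-0.001,-0.003,-0.001,2.7,-1.7,0,-1],[0,0,0,0,0,0,0.3],[0,0,0,0,0,0,1],[0,0,0,0,0,0,1],[0,0,0,0,0,0,1],[0,0,0,0,0,0,1],[0,0,0,0,0,0,1],[0,0,0,0,0,0,1]]], force=40)

```text
time: 6.1
eef_pos: [0.477, -0.3195, 0.0271]
tcp_rot: [0.992, 0.125, -0.0, 0.0]
contact_force: [1.1, -0.2, -0.7]
opening: 0.313
```

Gripped at an opening of 0.313, about 27 mm against the 28 mm knob. Now I pull along -x.

Request:
apply_moves(moves=[[[-0.007,0,0,0,0,0,1],[-0.007,0,0,0,0,0,1],[-0.007,0,0,0,0,0,1],[-0.005,0,0,0,0,0,1],[0,0,0,0,0,0,1],[0,0,0,0,0,0,1]]])

```text
time: 6.7
eef_pos: [0.4544, -0.326, 0.0271]
tcp_rot: [0.992, 0.123, 0.007, 0.002]
contact_force: [2.3, -2.0, -1.9]
opening: 0.313
```

Request:
apply_moves(moves=[[[0,0,0,0,0,0,-1],[0,0,0,0,0,0,-1],[0,0,0,0,0,0,-1],[0,0,0,0,0,0,-1],[0,0,0,0,0,0,-1],[0,0,-0.045,0,0,0,-1],[0,0,-0.045,0,0,0,-1],[0,0,-0.045,0,0,0,-1],[0,0,-0.045,0,0,0,-1],[0,0,0,0,0,0,-1]]])

```text
time: 7.7
eef_pos: [0.4482, -0.3242, 0.211]
tcp_rot: [0.993, 0.122, 0.002, -0.004]
contact_force: [0.7, -0.5, 1.3]
opening: 0.998
```

```bash
python3 - <<'E'
from h import *
p,r=cur()
c=ctrl.get_calibration("wrist");i=ctrl.read_camera("wrist")
for b in blobs(i,(3,150,60),(16,255,255),(0,0,560,420),60): print("orange",b,onz(c,*b[1],.077))
print("home knob .477 -.3187; expect out",np.array([.477,-.3187])-.024*np.array([.969,.247]))
for b in blobs(i,(40,120,30),(80,255,255),(0,0,560,420),6): print("dot",b,onz(c,*b[1],.083))
for b in blobs(i,(105,130,40),(125,255,255),(0,0,560,420),300): print("blue",b,onz(c,*b[1],.162))
cv2.imwrite("pics/w4.png",cv2.cvtColor(i,cv2.COLOR_RGB2BGR))
E
```

```text
t 7.7 q [-0.8137  0.0068  1.8598  0.0081  1.279   0.5105] p [ 0.4482 -0.3242  0.211 ] F [ 0.6656 -0.4563  1.3208] op 0.998
orange (np.int32(476), array([286.9, 179.1]), [275, 169, 25, 21]) [ 0.4541 -0.3245  0.077 ]
orange (np.int32(474), array([114.3, 250.7]), [101, 239, 27, 23]) [ 0.3311 -0.1619  0.077 ]
orange (np.int32(109), array([259.6, 367. ]), [248, 362, 21, 10]) [ 0.2149 -0.3501  0.077 ]
home knob .477 -.3187; expect out [ 0.4537 -0.3246]
dot (np.int32(11), array([285.2, 117.2]), [284, 116, 4, 4]) [ 0.512  -0.3082  0.083 ]
dot (np.int32(14), array([101.5, 222.7]), [100, 221, 4, 4]) [ 0.3639 -0.1491  0.083 ]
dot (np.int32(9), array([252.1, 355.7]), [251, 354, 3, 4]) [ 0.2354 -0.3368  0.083 ]
blue (np.int32(1248), array([283.1,  34.7]), [265, 14, 37, 43]) [ 0.5646 -0.2938  0.162 ]
blue (np.int32(8110), array([124.9, 167.4]), [76, 114, 96, 118]) [ 0.4533 -0.2031  0.162 ]
blue (np.int32(5730), array([518.5, 207.8]), [463, 163, 97, 97]) [ 0.4945 -0.4932  0.162 ]
```

View pics/w4.png

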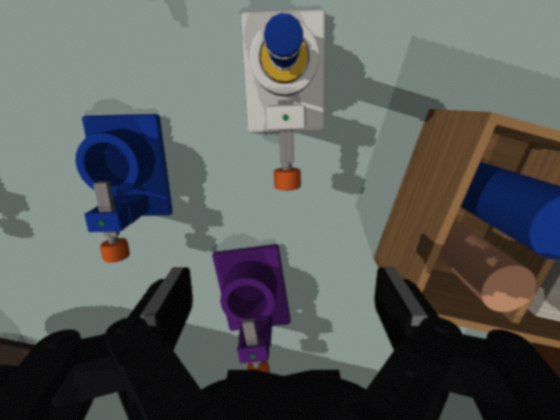

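Bolt confirmed fully out: the knob is at (0.454,-0.3245), exactly the expected 24 mm. Now I move over the torch.

```bash
python3 - <<'E'
from h import *
p,r=cur()
rows(p,r,[.566,-.296,.205],down(-75.7),-1,step=.042)
E
```

```text
t 7.75 q [-0.8136  0.0092  1.8641  0.008   1.278   0.5106] p [ 0.447  -0.3229  0.2074] F [ 0.0178 -0.1903 -0.0764] op 0.998
3 [[0.0407,0.0009,0.0009,-0.2,-0.0,-0.1,-1],
[0.0407,0.001,0.0008,-0.2,-0.0,-0.1,-1],
[0.0407,0.001,0.0008,-0.2,-0.0,-0.1,-1]]
```

Request:
apply_moves(moves=[[[0.0407,0.001,0.001,-0.2,0,0,-1],[0.0407,0.001,0.001,-0.2,0,0,-1],[0.0407,0.001,0.001,-0.2,0,0,-1],[0,0,0,0,0,0,-1],[0,0,0,0,0,0,-1]]])

```text
time: 8.25
eef_pos: [0.5659, -0.2934, 0.1953]
tcp_rot: [0.993, 0.12, -0.004, -0.005]
contact_force: [-0.1, 0.1, 0.2]
opening: 0.998
```

```bash
python3 - <<'E'
from h import *
p,r=cur()
rows(p,r,[.566,-.296,.100],down(-75.7),-1,step=.03)
E
```

```text
t 8.25 q [-0.6379  0.2125  1.6647  0.0015  1.2775  0.6911] p [ 0.5659 -0.2934  0.1953] F [-0.0831  0.1123  0.2252] op 0.998
4 [[0.0,0.0009,0.0238,-0.2,0.1,-0.1,-1],
[0.0,0.0008,0.0238,-0.2,0.1,-0.1,-1],
[-0.0,0.0008,0.0238,-0.2,0.1,-0.1,-1],
[-0.0001,0.0007,0.0238,-0.2,0.1,-0.1,-1]]
```

Request:
apply_moves(moves=[[[0,0.001,0.0238,-0.2,0.1,0,-1],[0,0.001,0.0238,-0.2,0.1,0,-1],[0,0.001,0.0238,-0.2,0.1,0,-1],[0,0.0005,0.0238,-0.2,0.1,0,-1],[0,0,0,0,0,0,-1]]])

```text
time: 8.75
eef_pos: [0.5594, -0.2959, 0.0923]
tcp_rot: [0.993, 0.119, -0.003, -0.001]
contact_force: [-0.4, 0.4, -1.0]
opening: 1.001
```

```bash
python3 - <<'E'
from h import *
p,r=cur()
rows(p,r,[.566,-.296,.100],down(-75.7),-1,step=.03)
E
```

```text
t 8.75 q [-0.6452  0.2984  1.7586 -0.0037  1.091   0.6892] p [ 0.5594 -0.2959  0.0923] F [-0.3744  0.3979 -1.0379] op 1.001
1 [[0.0063,0.0016,-0.0077,-0.2,0.4,-0.7,-1]]
```

Request:
apply_moves(moves=[[[0.0063,0.0016,-0.0077,-0.2,0.4,0,-1],[0,0,0,0,0,0,0.2],[0,0,0,0,0,0,1],[0,0,0,0,0,0,1],[0,0,0,0,0,0,1],[0,0,0,0,0,0,1],[0,0,0,0,0,0,1],[0,0,0,0,0,0,1],[0,0,0,0,0,0,1]]], force=70)

```text
time: 9.65
eef_pos: [0.5671, -0.2979, 0.106]
tcp_rot: [0.993, 0.118, 0.003, 0.002]
contact_force: [-0.8, 0.6, -0.0]
opening: 0.275
```

```bash
python3 - <<'E'
from h import *
p,r=cur();print(r.as_matrix())
E
```

```text
t 9.65 q [-0.6419  0.2905  1.7411  0.0003  1.1027  0.6921] p [ 0.5671 -0.2979  0.106 ] F [-0.7778  0.5822 -0.0429] op 0.275
[[ 0.9721  0.2345  0.006 ]
 [ 0.2345 -0.9721 -0.0042]
 [ 0.0048  0.0054 -1.    ]]
```

Torch gripped (opening 0.275). Now I draw it straight up.

Request:
apply_moves(moves=[[[0,0,-0.012,0,0,0,1],[0,0,-0.015,0,0,0,1],[0,0,-0.02,0,0,0,1],[0,0,-0.025,0,0,0,1],[0,0,-0.03,0,0,0,1],[0,0,-0.03,0,0,0,1],[0,0,-0.03,0,0,0,1],[0,0,0,0,0,0,1]]])

```text
time: 10.45
eef_pos: [0.5662, -0.2976, 0.281]
tcp_rot: [0.993, 0.118, 0.004, 0.004]
contact_force: [-0.2, 0.2, -0.1]
opening: 0.278
```

```bash
python3 - <<'E'
from h import *
p,r=cur()
T=np.array([.7075,.0562,.040]);az=np.radians(230);u=np.array([np.cos(az),np.sin(az),1])/np.sqrt(2)
tr=R.from_rotvec(np.cross([0,0,-1.],-u)/np.linalg.norm(np.cross([0,0,-1.],-u))*np.pi/4)*down(-75.7)
print(tr.as_matrix()[:,2],-u)
w=T+(.15+.094+.04)*u;print(w)
rows(p,r,w,tr,1,step=.03,deg=5)
i=ctrl.read_camera("scene");cv2.imwrite("pics/s4.png",cv2.cvtColor(i,cv2.COLOR_RGB2BGR))
E
```

```text
t 10.45 q [-0.6421  0.1501  1.5808 -0.0005  1.3986  0.6921] p [ 0.5662 -0.2976  0.281 ] F [-0.1923  0.2316 -0.0684] op 0.278
[ 0.4545  0.5417 -0.7071] [ 0.4545  0.5417 -0.7071]
[ 0.5784 -0.0976  0.2408]
9 [[0.0065,-0.0213,0.0043,3.0,4.0,-0.0,1],
[0.0062,-0.021,0.0059,3.0,4.0,-0.0,1],
[0.0057,-0.0207,0.0074,3.0,4.0,-0.0,1],
[0.0052,-0.0203,0.0088,3.0,4.0,-0.0,1],
[0.0045,-0.0198,0.0102,3.0,4.0,-0.0,1],
[0.0038,-0.0192,0.0115,3.0,4.0,-0.0,1],
[0.0029,-0.0185,0.0127,3.0,4.0,-0.0,1],
[0.002,-0.0178,0.0139,3.0,4.0,-0.0,1],
[0.001,-0.0171,0.0149,3.0,4.0,-0.0,1]]
```

View pics/s4.png

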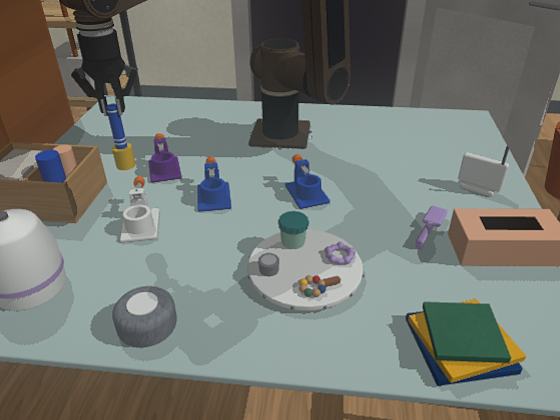

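The scene view shows the torch out of the dock and hanging from the gripper at about (120,140). Next I tilt it and swing it toward the tin, stopping 4 cm short.

Request:
apply_moves(moves=[[[0.0065,-0.0213,0.0043,3,4,0,1],[0.006,-0.021,0.006,3,4,0,1],[0.0057,-0.0207,0.0074,3,4,0,1],[0.005,-0.02,0.009,3,4,0,1],[0.0045,-0.02,0.01,3,4,0,1],[0.004,-0.019,0.0115,3,4,0,1],[0.003,-0.0185,0.0127,3,4,0,1],[0.002,-0.018,0.014,3,4,0,1],[0.001,-0.017,0.015,3,4,0,1],[0,0,0,0,0,0,1],[0,0,0,0,0,0,1]]])

```text
time: 11.6
eef_pos: [0.5685, -0.085, 0.2178]
tcp_rot: [0.915, 0.103, 0.276, -0.277]
contact_force: [0.7, -0.4, -0.9]
opening: 0.276
```

```bash
cat >> h.py <<'E'
T=np.array([.7075,.0562,.040]);az=np.radians(230);u=np.array([np.cos(az),np.sin(az),1])/np.sqrt(2)
tr=R.from_rotvec(np.cross([0,0,-1.],-u)/np.linalg.norm(np.cross([0,0,-1.],-u))*np.pi/4)*down(-75.7)
E
python3 - <<'E'
from h import *
p,r=cur();print(r.as_matrix()[:,2])
rows(p,r,T+.246*u,tr,1,step=.02,deg=4)
s=ctrl.get_calibration("scene");t=ctrl.get_calibration("top")
L=p+.094*r.as_matrix()[:,2];E=p-.056*r.as_matrix()[:,2]
print("lens exp px",proj(s,L),proj(t,L),"tail",proj(s,E),proj(t,E),"tin",proj(s,T),proj(t,T))
a=ctrl.read_camera("scene");b=ctrl.read_camera("top")
for n,i in(("s",a),("t",b)):
  print(n,blobs(i,(18,120,80),(35,255,255),(180,60,420,240),20))
C=np.hstack([cv2.resize(a[120:300,170:330],(400,450)),cv2.resize(b[90:270,240:400],(400,450))])
cv2.imwrite("pics/f1.png",cv2.cvtColor(C,cv2.COLOR_RGB2BGR))
E
```

```text
t 11.6 q [-0.7105 -0.0283  2.048   0.8455  1.291   0.3165] p [ 0.5685 -0.085   0.2178] F [ 0.7083 -0.3781 -0.8918] op 0.276
[ 0.448   0.5633 -0.6943]
2 [[0.0103,0.0022,0.0097,-0.7,-0.1,-0.9,1],
[0.0103,0.0023,0.0097,-0.7,-0.1,-0.9,1]]
lens exp px [234.5 195.2] [315.3 168.8] tail [200.5 138.1] [354.4 190. ] tin [268.5 264.3] [281.3 141.5]
s [(np.int32(403), array([228.9, 184.3]), [216, 171, 27, 28])]
t [(np.int32(27), array([253.9, 126.6]), [252, 124, 5, 6]), (np.int32(292), array([319.3, 171.8]), [309, 163, 25, 21])]
```

View pics/f1.png

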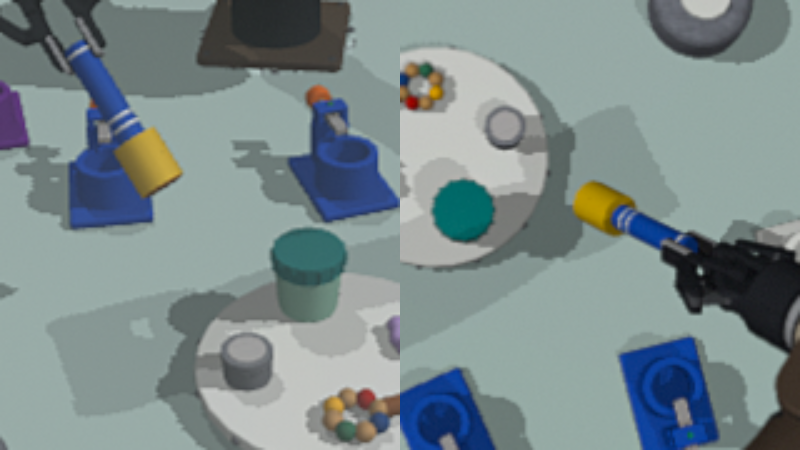

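The torch follows the tool axis: the head centroid is within about 2.5 px of prediction in both views. Now the final approach.

Request:
apply_moves(moves=[[[0.01,0.002,0.0097,-0.7,-0.1,-0.9,1],[0.01,0.002,0.0097,-0.7,-0.1,-0.9,1],[0,0,0,0,0,0,1],[0,0,0,0,0,0,1]]])

```text
time: 12.1
eef_pos: [0.5987, -0.0804, 0.2179]
tcp_rot: [0.917, 0.116, 0.282, -0.256]
contact_force: [0.2, -0.2, -1.0]
opening: 0.276
```

```bash
cat > chk.py <<'E'
from h import *
p,r=cur();z=r.as_matrix()[:,2]
L=p+.094*z;d=T-L;print("tool z",z,"elev",np.degrees(np.arcsin(-z[2])),"lens",L,"dist",np.linalg.norm(d),"aim err deg",np.degrees(np.arccos(d@z/np.linalg.norm(d))))
s=ctrl.get_calibration("scene");t=ctrl.get_calibration("top")
a=ctrl.read_camera("scene");b=ctrl.read_camera("top")
f=lambda i,bx:max(blobs(i,(18,120,80),(35,255,255),bx,20),key=lambda q:q[0])[1]
sa,tb=f(a,(180,100,300,240)),f(b,(270,130,360,230))
m=tri(ray(s,*sa),ray(t,*tb));print("head seen",sa,tb,m,"exp",L-.025*z,"exp px",proj(s,L-.025*z),proj(t,L-.025*z))
rows(p,r,T+.244*u,tr,1,step=.02,deg=4)
C=np.hstack([cv2.resize(a[120:300,170:330],(400,450)),cv2.resize(b[90:270,240:400],(400,450))])
cv2.imwrite("pics/f2.png",cv2.cvtColor(C,cv2.COLOR_RGB2BGR))
E
python3 chk.py
```

```text
t 12.1 q [-0.6569  0.0093  2.0017  0.8426  1.2303  0.3231] p [ 0.5987 -0.0804  0.2179] F [ 0.1935 -0.1902 -0.971 ] op 0.276
tool z [ 0.4572  0.5358 -0.7098] elev 45.22209079344942 lens [ 0.6416 -0.0301  0.1512] dist 0.15535779100359415 aim err deg 2.2297357555429707
head seen [227.4 192.5] [318.6 159.7] (array([ 0.6312, -0.0404,  0.1728]), np.float64(0.004080587136052722)) exp [ 0.6302 -0.0435  0.1689] exp px [227.2 193.7] [320.4 160.3]
1 [[-0.0045,-0.0023,0.0052,0.4,-0.0,0.3,1]]
```

Request:
apply_moves(moves=[[[-0.0045,-0.0025,0.005,0.4,0,0.3,1],[0,0,0,0,0,0,1],[0,0,0,0,0,0,1]]])

```text
time: 12.5
eef_pos: [0.5954, -0.0765, 0.2123]
tcp_rot: [0.917, 0.114, 0.281, -0.26]
contact_force: [-0.5, 0.5, -1.4]
opening: 0.277
```

```bash
python3 chk.py
```

```text
t 12.5 q [-0.6566  0.0088  2.0149  0.8488  1.2277  0.3196] p [ 0.5954 -0.0765  0.2123] F [-0.4608  0.4521 -1.3912] op 0.277
tool z [ 0.4553  0.5414 -0.7068] elev 44.97582258624899 lens [ 0.6382 -0.0256  0.1459] dist 0.15070205643147158 aim err deg 0.37442968769569746
head seen [230.  193.7] [316.5 161.5] (array([ 0.6275, -0.0356,  0.1674]), np.float64(0.004256653816174634)) exp [ 0.6268 -0.0391  0.1636] exp px [229.6 195. ] [318.5 162. ]
1 [[0.0012,-0.0001,0.0007,0.0,-0.0,-0.1,1]]
```

View pics/f2.png

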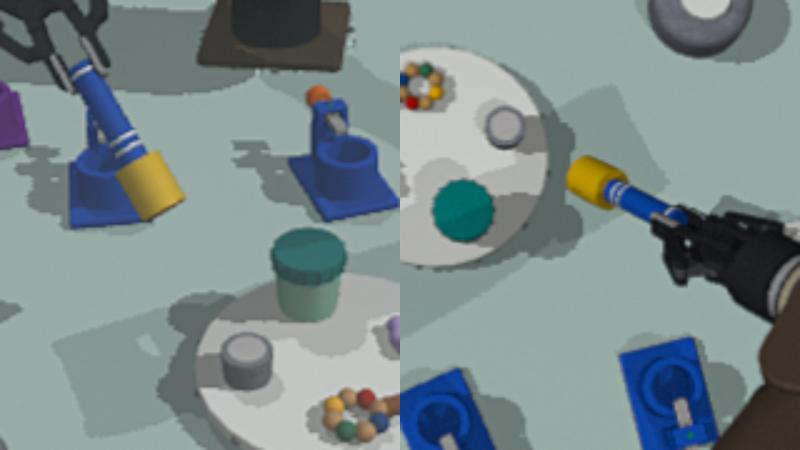

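Scripted pose says aim error is 0.4°, but in the pictures the torch axis looks slightly off the line to the tin, so I'll measure the axis itself in both views.

```bash
cat > axis.py <<'E'
from h import *
p,r=cur();z=r.as_matrix()[:,2];L=p+.094*z
N={};pts={}
for n in("scene","top"):
  c=ctrl.get_calibration(n);i=ctrl.read_camera(n)
  b=cv2.cvtColor(cv2.imread(f"pics/{n}0.png"),cv2.COLOR_BGR2RGB)
  h=cv2.cvtColor(i,cv2.COLOR_RGB2HSV)
  y=cv2.inRange(h,(18,110,60),(35,255,255));bl=cv2.inRange(h,(100,110,50),(128,255,255))
  m=((y>0)|((bl>0)&(cv2.absdiff(i,b).max(2)>25)))
  A=proj(c,L-.112*z);B=proj(c,L-.004*z);e=(B-A)/np.linalg.norm(B-A);q=np.array([-e[1],e[0]])
  o=[]
  for k in np.arange(0,np.linalg.norm(B-A),.5):
    w=np.arange(-14,14.1,.25);P=A+k*e+w[:,None]*q;x=m[P[:,1].round().astype(int),P[:,0].round().astype(int)]
    if x.sum()*.25>3: o.append([k,(w[x].min()+w[x].max())/2,x.sum()*.25])
  o=np.array(o);print(n,np.c_[o[::6]].round(1).tolist())
  v=o[np.abs(o[:,1]-np.median(o[:,1]))<4]
  f=np.polyfit(v[:,0],v[:,1],1);print("off px at ends",np.polyval(f,[0,v[-1,0]]))
  U=[A+k*e+np.polyval(f,k)*q for k in(0,v[-1,0])]
  d1,d2=ray(c,*U[0])[1],ray(c,*U[1])[1];N[n]=np.cross(d1,d2)/np.linalg.norm(np.cross(d1,d2));pts[n]=c["cam_to_world"][:3,3]
a=np.cross(N["scene"],N["top"]);a/=np.linalg.norm(a);a*=np.sign(a@z)
x0=np.linalg.lstsq(np.array([N["scene"],N["top"],a]),np.array([N["scene"]@pts["scene"],N["top"]@pts["top"],a@L]),rcond=None)[0]
print("axis",a,"elev",np.degrees(np.arcsin(-a[2])),"vs tool deg",np.degrees(np.arccos(a@z)),"lens seen",x0,"tool",L)
d=T-x0;print("dist",np.linalg.norm(d),"aim err",np.degrees(np.arccos(a@d/np.linalg.norm(d))),"miss",d-a*(a@d))
E
python3 axis.py
```

```text
t 12.6 q [-0.6564  0.0089  2.015   0.8486  1.2278  0.3196] p [ 0.5953 -0.0764  0.2122] F [ 0.0943 -0.2229 -1.0289] op 0.273
scene [[0.0, 1.1, 11.5], [3.0, 0.6, 8.2], [7.0, 0.5, 10.2], [10.0, -0.1, 11.5], [13.0, -0.2, 6.8], [18.0, -0.9, 8.8], [23.0, -1.4, 5.8], [26.0, -1.5, 4.5], [29.0, -0.4, 19.5], [32.0, -0.4, 18.5], [35.0, -0.4, 19.5], [38.0, -0.5, 18.2], [41.0, -0.6, 19.5], [44.0, -0.5, 18.2], [47.0, -1.2, 18.2]]
off px at ends [ 0.1608 -1.2611]
top [[0.0, 0.5, 9.8], [3.0, 0.2, 10.2], [6.0, 0.2, 9.2], [9.0, 0.2, 9.8], [12.0, -0.1, 8.0], [15.5, -0.2, 11.5], [18.5, -0.1, 16.0], [21.5, -0.6, 17.0], [24.5, 0.0, 17.2], [27.5, -0.4, 17.0]]
off px at ends [ 0.3111 -0.4202]
axis [ 0.4436  0.5653 -0.6955] elev 44.06697552573763 vs tool deg 1.6403937229602883 lens seen [ 0.6374 -0.023   0.1473] tool [ 0.638  -0.0255  0.1457]
dist 0.1506800836852449 aim err 2.7616464464163446 miss [ 0.0033 -0.0059 -0.0026]
```

```bash
cat >> axis.py <<'E'
dh=d/np.linalg.norm(d);w=.7*np.cross(a,dh);print("rot tool deg",np.degrees(r.inv().apply(w)),"shift tool",r.inv().apply(-np.cross(w,.094*z)))
E
python3 axis.py | tail -3
```

```text
axis [ 0.4438  0.5642 -0.6963] elev 44.128734258702806 vs tool deg 1.578709636457766 lens seen [ 0.6375 -0.0232  0.1474] tool [ 0.6383 -0.0256  0.146 ]
dist 0.1507803199274631 aim err 2.6182344137245526 miss [ 0.0032 -0.0056 -0.0025]
rot tool deg [-1.8202  0.2091  0.0024] shift tool [-0.0003 -0.003  -0.    ]
```

Request:
apply_moves(moves=[[[0,-0.003,0,-1.8,0.2,0,1],[0,0,0,0,0,0,1],[0,0,0,0,0,0,1],[0,0,0,0,0,0,1]]])

```text
time: 13.2
eef_pos: [0.5948, -0.0743, 0.2139]
tcp_rot: [0.92, 0.109, 0.284, -0.246]
contact_force: [-0.7, 0.8, -1.6]
opening: 0.277
```

```bash
python3 axis.py | tail -3; python3 chk.py | head -2; python3 - <<'E'
from h import *
t=ctrl.read_camera("top");o=cv2.cvtColor(cv2.imread("pics/top0.png"),cv2.COLOR_BGR2RGB)
C=np.hstack([t[90:270,190:350],o[90:270,190:350]]);cv2.imwrite("pics/f3.png",cv2.cvtColor(cv2.resize(C,(800,450)),cv2.COLOR_RGB2BGR))
s=ctrl.get_state();print(s["time"],s["contact_force"],s["dq"])
E
```

```text
axis [ 0.4516  0.5381 -0.7117] elev 45.37301310701239 vs tool deg 1.719319773173901 lens seen [ 0.6375 -0.0234  0.1475] tool [ 0.6389 -0.0259  0.1465]
dist 0.15097940677190994 aim err 0.9321695530099976 miss [ 0.0018 -0.0017 -0.0001]
rot tool deg [-0.5511  0.3494  0.0045] shift tool [-0.0006 -0.0009 -0.    ]
t 13.3 q [-0.6467 -0.0163  2.0309  0.8411  1.1956  0.3352] p [ 0.5947 -0.0743  0.2138] F [-0.35   -0.5376 -1.8702] op 0.277
tool z [ 0.4694  0.5146 -0.7175] elev 45.8514214452309 lens [ 0.6389 -0.026   0.1464] dist 0.15091716965275856 aim err deg 2.0397688289944518
13.45 [-0.7032 -0.202  -2.0207] [0.001  0.0005 0.0013 0.0008 0.0009 0.0012]
```

View pics/f3.png

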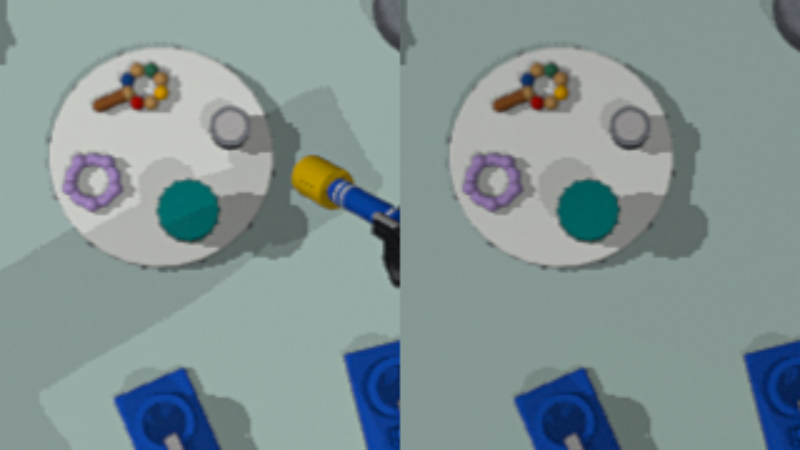

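The last picture shows the torch in the air aimed at the tin, and everything on the turntable exactly where it was at the start. Handing in.

```bash
python3 -c "
from plant import ctrl;print(ctrl.sign_off())"
```

```text
the job is handed in; nothing more can be done
None
```

The torch is out of its dock and held in the air at a slant, aimed at the tin. I handed the job in at about 13.5 s.

- **Bolt:** The first pinch missed. The fingertips sit about 22–25 mm further back than the nominal tool point, so they shut above the knob. I opened, went lower and pulled the bolt out. The wrist camera then showed the knob at its full 24 mm, and it stayed out after I let go.
- **Lift and aim:** I gripped the handle from above at 70 N, drew the torch straight up, and tilted it toward the tin.
- **Final pose, measured from the pictures:** The slant is about 45° and the lens is 15.1 cm from the middle of the tin. The aim is off by about 0.9°, or 2–3 mm at the tin.
- **A disagreement:** The arm's own pose reading puts the aim error at about 2°. The torch axis seen by the cameras differs from the tool axis by about 1.7°. I followed the cameras.
- **Surroundings:** Before-and-after top views show the tin, cup, teether and rattle where they were. I did not recheck the hairbrush, but the arm went nowhere near it after setting off. The last contact force read about 2 N, with no sign of the torch touching anything.

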